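# Fit a new scent pod in the shop diffuser and snap its cover home

### The arm

A 6-joint arm with a two-finger parallel gripper is mounted at the origin on a cart in front of the work surface, level with it; the furniture and walls round the work are solid. World frame = base frame: x ahead of the robot, y to its left, z up, the work surface at z = 0. Lengths are in m, angles in rad, forces in N, time in s.
With the tool pointing down it reaches from about 0.35 to 0.725 m from the base axis. Payload 6 kg.
Tool frame: the origin (TCP) lies on the mounting face of the last link; the fingertips stand 173 mm ahead of it and the grasp point (between the pads) lies 155 mm ahead of it; z points along the fingers, y is the line along which they close (so a half turn about z gives the same grasp; the last joint's range is limited). The gripper opens to 85 mm and grips with 20 to 120 N. Pads are 22 mm wide; open, the fingers measure 114 mm over their backs; the gripper's body (76 mm by 85 mm) begins 54 mm behind the grasp point. The pads swing forward as they close: fully open they stand 13 mm farther back than shut.
Start: joints at [-0.857, 0.04, 0.085, 0, -1.615, -0.334], TCP at [0.222, -0.557, 0.405] pointing down, gripper open.
Joint ranges: [-2.56, 2.56], [-1.29, 2.01], [-1.08, 1.49], [-3.29, 1.98], [-2.81, -0.18], [-2.99, 2.99]. Speed limits (rad/s): [2.57, 2.57, 3.01, 3.14, 3.14, 3.14].

### API

Orientations are given as [roll, pitch, yaw] about the fixed x, y, z axes, in that order (R = Rz(yaw) Ry(pitch) Rx(roll)).
In Python, from station import movep, servo_line, set_joints, gripper_to, dwell, solve_ik, observe, read_camera, camera_model, PlanningError, sign_off gives the robot as it stands. Calls block until the motion is done:
- movep(position, orientation): joint-space move of the TCP to a pose.
- servo_line(position, orientation=None, max_speed=0.15, stop_force=None): straight line of the TCP; orientation=None keeps the orientation; max_speed is the mean speed in m/s. With stop_force (N) it stops when the force on the tool has changed by that much, and returns True; else False.
- set_joints(angles): joint-space move.
- gripper_to(opening, strength=None): opening from 0.0 (shut) to 1.0 (fully open); strength is the grip in N (None keeps the last); returns when the fingers have stopped.
- dwell(seconds).
- solve_ik(position, orientation): joint angles nearest the present ones, or None.
- observe(): the state.
- read_camera(name): name is "scene" or "top" or "wrist"; returns the picture (480x640x3 uint8, blue, green, red); there is no depth.
- camera_model(name): a dict with "K" (3x3 intrinsics, pixels), "camera_from_world" (4x4, takes a point from world to camera coordinates); the wrist camera has in their place "tool_from_camera" (4x4, takes a point from camera to tool coordinates, whose origin is the TCP and whose axes are the flange's). Camera axes: x right, y down, z forward; pixel columns grow to the right and rows downward; lengths in m; the calibration is good to about 2 mm. A picture is of the moment at which its call begins: read the wrist's pose just before it. camera_model takes no time and is no camera call.
A pose or a line that the arm cannot do raises PlanningError and nothing moves.
- sign_off(): hands the job in; it is judged then, once.
The state is a dict: "time": time; "joints": joint angles; "dq": joint speeds; "joint_torque": joint torques, N m; "eef_pos": TCP position; "tool_rot": TCP orientation; "wrist_force": force on the tool from outside, world axes, zero at the start; "torque": the same for the moment, N m; "grip_width": opening from 0.0 (shut) to 1.0 (fully open); "gripper_force": force on a finger pad.
Only numpy, scipy, OpenCV 4.12 (cv2) and the standard library are available. Lean on these libraries where they do the work, as an engineer would, in place of code of your own. Each camera call takes 0.05 s, during which the arm holds its last target. There are 200 camera calls.

### The job

Change the scent in the shop's open diffuser: take the purple pod from the refill rack, stand it in the diffuser's well and push it all the way down on the sprung cradle so that the pin pierces its foil, then let it rise and let go of it. Then take the vented cover by its knob, set it upright over the pod and press it down onto the spigot, through the click and on until its rim sits flush on the deck all round; finish while still holding the knob and pressing the cover firmly down. Leave the other pods, the round flowered tin and the small green carton where they are.

Things in the scene. Friction and masses are not known exactly. Their poses are not given: they have to be found in the camera images.
- diffuser: Fixed room-scent diffuser, open: a round white housing, 98 mm across, on a wooden foot of 100 mm, its flat deck 60 mm above the surface with a dark upright spigot (short tube) in the middle. Its yaw does not matter. Origin: centre of its underside; z up. Cartons up to 190 mm tall stand 5 cm and more from its axis; between it and the rack stand gift bags 300 mm tall and a 190 mm wooden stand.
- seat (a point): Centre of the deck, on the spigot's axis, 60 mm above the surface; the seated cover's rim rests at this height. The spigot rises 15.5 mm above it: 47 mm outside, bevelled to 40 mm over its top 5.5 mm; its bore is the well, 38 mm across. Three steel spring balls stand 2.9 mm out of its wall 6 mm above the deck: the snap catch.
- cradle (a joint): Sprung plate in the well, m pressed down: 0 at rest (plate 54 mm above the surface, 6 mm below the deck), 0.008 on its stop. 2 N starts it, 7.7 N holds it fully down; it rises again damped, in about half a second. The thin piercing pin comes through its middle; pods do not catch on it.
- pod_purple: Purple scent pod, the one to fit: upright cylinder 33 mm across, 50 mm tall, 60 g, foot bevelled over 5 mm to 25 mm, white top third. Origin: centre of its underside; z up. On the resting cradle its top is 104 mm above the surface, fully pressed 96 mm: then 20 mm of it stand clear above the spigot, so hold it by its top 18 mm.
- pod_green: Green scent pod, same size and origin as the purple one; stays in the rack.
- pod_amber: Orange-yellow scent pod, same size and origin; stays in the rack.
- rack: Fixed pale wooden bench-like refill rack, 168 x 44 mm, top 60 mm above the surface. Origin: centre of its underside; its x axis runs along its length. Three round sockets 36 mm across and 12 mm deep in a row along its x axis, 60 mm apart, the middle one at its centre; a pod stands in each (foot 48 mm, top 98 mm above the surface). Which pod is in which socket varies.
- cover: Cream vented cover, standing loose and upright: a bell 62 mm across, 50 mm tall, open below (46 mm deep inside), 90 g, with a wooden knob on top. Origin: centre of its rim; z up. Its inner lip (49 mm across, 3 mm high, at the rim) must pass the spring balls: the rim stops 9 mm above the deck, takes 8 to 14 N (more if crooked), clicks, the force drops and it drops to the deck.
- knob (a point): Middle of the cover's knob, 61 mm above its rim. The knob is an upright cylinder 28 mm across and 22 mm tall, from 50 to 72 mm above the rim; the bell's nearly flat top below it reaches 18 mm from the axis. A 300 mm tall bag stands 40 mm and more to its +y side, cartons 140 mm tall 110 mm and more to its -x side.
- round_tin: Bystander: round flowered tin, 74 mm diameter, 32 mm high. Origin: centre of its underside.
- balm_box: Bystander: small dull-green carton, 50 x 50 x 22 mm. Origin: centre of its underside.
Not all that is in view belongs to the job. There is more than one size of the cover; the one meant has the size given above. Leave any red look-alike of the pod_purple alone.

How it is judged:
By the outcome, as a careful person would: the job done as asked, in the order asked, and still so for the second after the job is handed in, while the arm keeps its last pose, push and grip.
It also fails if it takes over 70 s, if anything falls off the work surface, if the arm or the gripper's body presses on something with over 40 N, if the wrist force passes 120 N, or if a joint passes its speed limit or range.

## Working session

There is one attempt and no reset: what is moved stays moved. The work goes in short steps, each a Python script; the robot and the scene stay as the last script left them, time stands still between calls to the robot, and variables do not carry over. Pictures are saved under pics/ and viewed, at most 10 in all, crops included, and the job is handed in when it is done.

```bash
mkdir -p pics; ls; python3 - <<'E'
from station import *
import cv2,numpy as np
o=observe();print(o['time'],o['eef_pos'],o['tool_rot'],o['grip_width'],o['wrist_force'])
for n in("scene","top"):
    cv2.imwrite(f"pics/{n}0.png",read_camera(n));c=camera_model(n);print(n,c)
print(camera_model("wrist"))
E
```

```text
pics
0.0 [ 0.22251443 -0.55719235  0.40365513] [ 3.13978803e+00 -1.07458215e-04 -2.76183893e+00] 1.0003388622811877 [-0.62859113  0.47555265  0.64316233]
scene {'K': array([[453.99109538,   0.        , 312.51240277],
       [  0.        , 453.99109538, 247.23272126],
       [  0.        ,   0.        ,   1.        ]]), 'camera_from_world': array([[-0.74343208, -0.66871988, -0.01106666,  0.30436723],
       [-0.58624049,  0.65952371, -0.47047909,  0.3261517 ],
       [ 0.32191744, -0.34328152, -0.88234175,  0.73721166],
       [ 0.        ,  0.        ,  0.        ,  1.        ]])}
top {'K': array([[478.87294397,   0.        , 308.37881225],
       [  0.        , 478.87294397, 238.02119223],
       [  0.        ,   0.        ,   1.        ]]), 'camera_from_world': array([[-3.89371633e-03, -9.99992325e-01,  4.33980588e-04,
        -5.23535782e-02],
       [-9.88618692e-01,  3.78416113e-03, -1.50395351e-01,
         4.79962913e-01],
       [ 1.50392555e-01, -1.01463816e-03, -9.88625839e-01,
         8.38100440e-01],
       [ 0.00000000e+00,  0.00000000e+00,  0.00000000e+00,
         1.00000000e+00]])}
{'K': array([[359.1949898 ,   0.        , 313.8529305 ],
       [  0.        , 359.1949898 , 239.85627649],
       [  0.        ,   0.        ,   1.        ]]), 'tool_from_camera': array([[-2.92874662e-05, -9.61217717e-01, -2.75790680e-01,
         6.93232665e-02],
       [ 9.99999946e-01,  6.17949951e-05, -3.21569636e-04,
        -6.84777061e-04],
       [ 3.26140915e-04, -2.75790675e-01,  9.61217664e-01,
         3.16840386e-02],
       [ 0.00000000e+00,  0.00000000e+00,  0.00000000e+00,
         1.00000000e+00]])}
```

View pics/scene0.png

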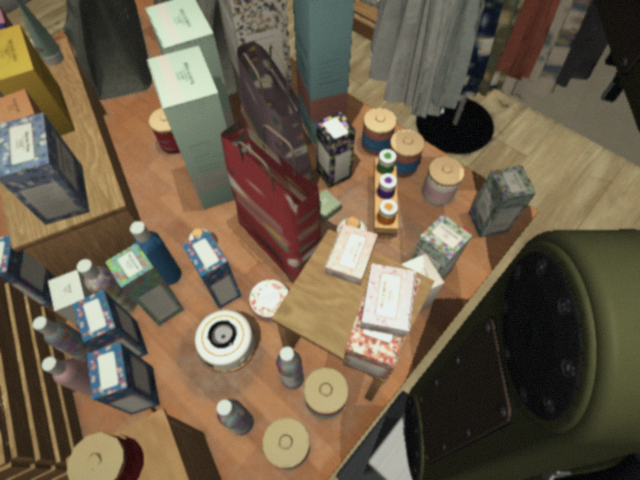

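View pics/top0.png

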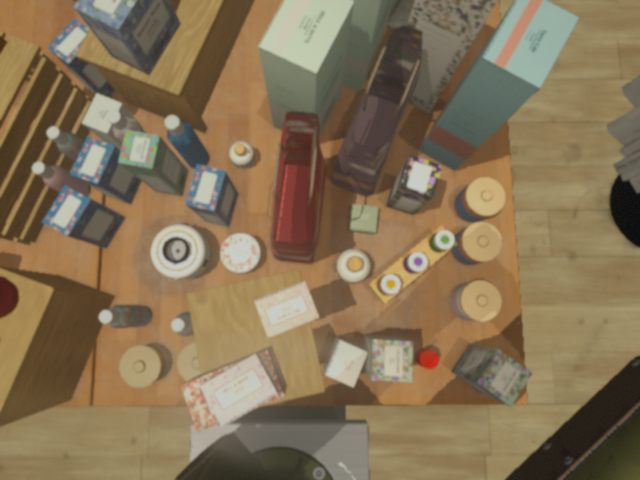

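The top view shows the open diffuser at (178,250) and the rack at (417,264), with green at (444,240), purple at (418,261) and amber at (390,284). A red look-alike lies at (429,358), the tin at (240,252) and the balm box at (364,218).

There are two bell covers, a larger one at (353,265) and a smaller one at (241,153). The first fits: it is about 36 px wide, or roughly 62 mm, with the bag on its +y side and cartons on its -x side. I'll confirm that in a crop and triangulate.

```bash
cat >h.py <<'E'
import numpy as np,cv2
from station import *
from scipy.spatial.transform import Rotation as R
def cam(name,obs=None):
    c=camera_model(name)
    if name=="wrist":
        T=np.eye(4);T[:3,:3]=R.from_euler('xyz',obs['tool_rot']).as_matrix();T[:3,3]=obs['eef_pos']
        return c['K'],T@c['tool_from_camera']
    return c['K'],np.linalg.inv(c['camera_from_world'])
def ray(KT,uv):
    K,T=KT;d=T[:3,:3]@np.linalg.solve(K,[uv[0],uv[1],1]);return T[:3,3],d/np.linalg.norm(d)
def atz(KT,uv,z):
    o,d=ray(KT,uv);return o+d*(z-o[2])/d[2]
def tri(*rs):
    A=sum(np.eye(3)-np.outer(d,d) for o,d in rs);b=sum((np.eye(3)-np.outer(d,d))@o for o,d in rs)
    p=np.linalg.solve(A,b);return p.round(4),[round(float(np.linalg.norm(np.cross(p-o,d))),4) for o,d in rs]
def proj(KT,p):
    K,T=KT;q=K@(T[:3,:3].T@(np.asarray(p)-T[:3,3]));return q[:2]/q[2]
E
python3 - <<'E'
from h import *
t,s=cam("top"),cam("scene")
for n,a,b in[("pod",(418,261),(387,180)),("green",(444,239),(387,155)),("amber",(390,284),(388,206)),("spigot",(177,250),(222,332)),("knob",(354,262),(351,226))]:
    print(n,tri(ray(t,a),ray(s,b)))
print([atz(t,(353,264),.07),atz(t,(241,150),.06),atz(t,(240,252),.032),atz(t,(364,218),.02)])
print("tops: wid 62mm cover at z.05 ->px", proj(t,[.4,-.1,.05])-proj(t,[.4,-.162,.05]))
im=cv2.imread("pics/top0.png");a=cv2.resize(im[225:305,305:465],None,fx=4,fy=4,interpolation=2);b=cv2.resize(im[113:193,201:281],None,fx=4,fy=4,interpolation=2)
s0=cv2.resize(cv2.imread("pics/scene0.png")[140:260,320:440],(320,320));cv2.imwrite("pics/c1.png",np.vstack([a,np.hstack([b,s0])])[:600])
E
```

```text
pod (array([ 0.4305, -0.239 ,  0.0965]), [0.0002, 0.0002])
green (array([ 0.4665, -0.2835,  0.1013]), [0.0009, 0.0009])
amber (array([ 0.3916, -0.1899,  0.1012]), [0.0004, 0.0004])
spigot (array([0.4543, 0.1754, 0.071 ]), [0.0002, 0.0002])
knob (array([ 0.4327, -0.136 ,  0.0513]), [0.0014, 0.0014])
[array([ 0.42859839, -0.13165715,  0.07      ]), array([0.63927999, 0.06827867, 0.06      ]), array([0.45506017, 0.07080698, 0.032     ]), array([ 0.519759  , -0.15851676,  0.02      ])]
tops: wid 62mm cover at z.05 ->px [-34.96889186   0.13553863]
```

View pics/c1.png

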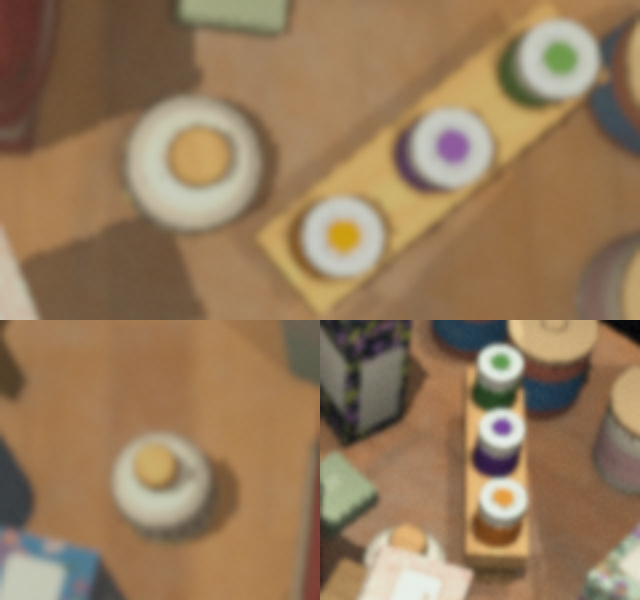

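The crop confirms it. The large bell, centred near (354,265) with its knob at (355,264), is about 34 px wide, which is 62 mm. The other, at (241,153), is only about 25 px and is the small one. The purple pod is the rack's middle one, at (418,262). I'll check reach for the high transit, then take close wrist looks.

```bash
python3 - <<'E'
from h import *
D=np.pi
for p in[(.43,-.238),(.432,-.134),(.455,.175),(.40,0)]:
  for z in(.25,.42,.5,.56,.6): 
    q=solve_ik([*p,z],[D,0,np.radians(-51.5)]); print(p,z,None if q is None else np.round(q,2))
t,s=cam("top"),cam("scene")
# red bag corners at z=.3
print("bag z=.3", [atz(t,u,.3)[:2].round(3) for u in((287,115),(320,115),(275,258),(318,258))])
print("stand/cartons .19",[atz(t,u,.19)[:2].round(3) for u in((190,292),(308,275),(325,392),(255,302),(312,283),(320,320))])
movep([.39,-.26,.56],[D,0,np.radians(-51.5)])
movep([.43,-.238,.42],[D,0,np.radians(-51.5)])
o=observe();im=read_camera("wrist");cv2.imwrite("pics/w1.png",im)
print(o['time'],o['eef_pos'],o['tool_rot'],proj(cam("wrist",o),[.43,-.238,.098]))
E
```

```text
(0.43, -0.238) 0.25 [-0.09 -0.22 -0.44  0.   -1.35  0.77]
(0.43, -0.238) 0.42 [-0.09 -0.25 -0.15  0.   -1.67  0.77]
(0.43, -0.238) 0.5 [-0.09 -0.22  0.02  0.   -1.81  0.77]
(0.43, -0.238) 0.56 [-0.09 -0.17  0.17  0.   -1.91  0.77]
(0.43, -0.238) 0.6 [-0.09 -0.13  0.28  0.   -1.99  0.77]
(0.432, -0.134) 0.25 [ 0.15 -0.34 -0.54  0.   -1.37  0.52]
(0.432, -0.134) 0.42 [ 0.15 -0.36 -0.24  0.   -1.69  0.52]
(0.432, -0.134) 0.5 [ 0.15 -0.32 -0.06  0.   -1.83  0.52]
(0.432, -0.134) 0.56 [ 0.15 -0.27  0.09  0.   -1.93  0.52]
(0.432, -0.134) 0.6 [ 0.15 -0.24  0.2   0.   -2.    0.52]
(0.455, 0.175) 0.25 [ 0.78 -0.23 -0.45  0.   -1.35 -0.11]
(0.455, 0.175) 0.42 [ 0.78 -0.26 -0.16  0.   -1.67 -0.11]
(0.455, 0.175) 0.5 [ 0.78 -0.23  0.01  0.   -1.81 -0.11]
(0.455, 0.175) 0.56 [ 0.78 -0.18  0.16  0.   -1.92 -0.11]
(0.455, 0.175) 0.6 [ 0.78 -0.15  0.27  0.   -1.99 -0.11]
(0.4, 0) 0.25 [ 0.51 -0.52 -0.66  0.   -1.43  0.16]
(0.4, 0) 0.42 [ 0.51 -0.51 -0.35  0.   -1.74  0.16]
(0.4, 0) 0.5 [ 0.51 -0.46 -0.17  0.   -1.87  0.16]
(0.4, 0) 0.56 [ 0.51 -0.41 -0.02  0.   -1.97  0.16]
(0.4, 0) 0.6 [ 0.51 -0.37  0.09  0.   -2.03  0.16]
bag z=.3 [array([ 0.604, -0.026]), array([ 0.604, -0.07 ]), array([ 0.414, -0.012]), array([ 0.414, -0.066])]
stand/cartons .19 [array([0.376, 0.121]), array([ 0.401, -0.053]), array([ 0.233, -0.077]), array([0.361, 0.025]), array([ 0.389, -0.059]), array([ 0.335, -0.071])]
2.1417 [ 0.42976824 -0.23873455  0.42154926] [ 3.14133828e+00 -1.78948989e-03 -9.00003300e-01] [313.48124698 226.28691294]
```

View pics/w1.png

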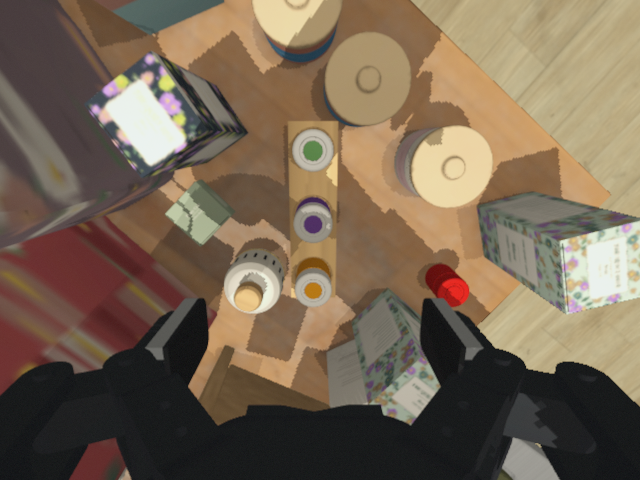

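The wrist view puts the purple pod at (313,224), where (313.5,226) was predicted. The rack lies along the image's vertical, so the yaw is right. The knob shows at (247,297). I'll refine both positions and grasp the pod.

```bash
python3 - <<'E'
from h import *
D=np.pi;Y=np.radians(-51.5)
o=observe();w=cam("wrist",o);t,s=cam("top"),cam("scene")
pod=tri(ray(w,(313,224)),ray(t,(418,262)),ray(s,(387,180)));print("pod",pod)
print("knob top",tri(ray(w,(248,298)),ray(t,(355,264)),ray(s,(351,227))))
x,y,z=pod[0]
assert abs(z-.098)<.008 and abs(x-.43)<.006 and abs(y+.238)<.006
servo_line([x,y,.30],[D,0,Y],.2)
servo_line([x,y,.254],None,.06,stop_force=8)
gripper_to(0.0,60)
o=observe();print(o['eef_pos'],o['grip_width'],o['gripper_force'],o['wrist_force'],o['time'])
servo_line([x,y,.42],None,.2)
movep([x-.02,y+.01,.57],[D,0,Y])
o=observe();print(o['grip_width'],o['gripper_force'],o['wrist_force'],o['time'])
movep([.43,.15,.57],[D,0,Y])
o=observe();im=read_camera("wrist");cv2.imwrite("pics/w2.png",im)
print(o['eef_pos'],o['tool_rot'],o['grip_width'],o['time'],proj(cam("wrist",o),[.4543,.1754,.0755]))
E
```

```text
pod (array([ 0.4305, -0.2391,  0.0958]), [0.0013, 0.0014, 0.0004])
knob top (array([ 0.4293, -0.1331,  0.0586]), [0.0022, 0.0031, 0.0021])
[ 0.43066856 -0.23917167  0.25451977] 0.3605250935214914 59.51741469092667 [1.17092683 0.19661338 2.16730034] 4.4083
0.3598735221416589 59.42003206349909 [-0.00266152  0.52925699 -1.43338684] 6.05
[0.43021311 0.14938548 0.56986911] [ 3.14122999e+00 -2.94650734e-04 -8.99723624e-01] 0.35804686267037467 7.4667 [287.01625677 198.20395245]
```

View pics/w2.png

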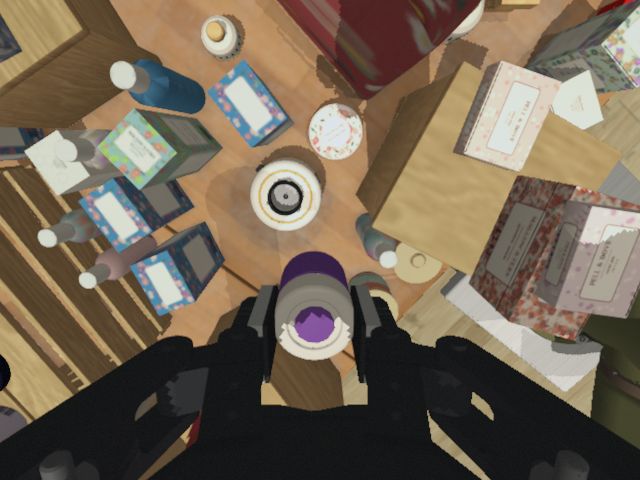

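The spigot shows at (286,197), where (287,198) was predicted. The pod hangs straight in the pads at (315,323), and the cartons clear the gripper at this yaw. I'll insert and press.

```bash
python3 - <<'E'
from h import *
o=observe();w=cam("wrist",o);t,s=cam("top"),cam("scene")
print("pod top pred",proj(w,np.array(o['eef_pos'])-[0,0,.1565]))
sp=tri(ray(w,(286,197)),ray(t,(177,250)),ray(s,(222,332)));print(sp)
x,y=.4543,.1752
D=np.pi;Y=np.radians(-51.5)
movep([x,y,.40],[D,0,Y])
servo_line([x,y,.30],None,.2)
def st(l):
    o=observe();print(l,np.round(o['eef_pos'],4),np.round(o['wrist_force'],1),np.round(o['torque'],2),round(o['grip_width'],3),o['time'])
st("above")
h=servo_line([x,y,.2635],None,.05,stop_force=5);st(f"in {h}")
if not h:
    for z in(.2585,.2555,.2525): 
        h=servo_line([x,y,z],None,.03,stop_force=16);st(f"{z} {h}")
E
```

```text
pod top pred [314.84554084 326.66875514]
(array([0.4553, 0.1757, 0.0688]), [0.0009, 0.0008, 0.0005])
above [0.4548 0.1754 0.3025] [0.1 0.6 0.7] [ 0.04 -0.02  0.02] 0.357 8.8917
in True [0.4543 0.1756 0.2747] [ 2.8  2.9 -3.1] [ 0.95 -0.95 -0.01] 0.354 9.4167
```

The foot is 7 mm into the well and leaning on the wall, which pushes it toward +x+y. I'll shift that way and go on.

```bash
python3 - <<'E'
from h import *
def st(l):
    o=observe();print(l,np.round(o['eef_pos'],4),np.round(o['wrist_force'],1),np.round(o['torque'],2),round(o['grip_width'],3),o['time']);return o
dwell(.1);st("still")
x,y=.4558,.1767
servo_line([x,y,.2755],None,.03);o=st("shift")
h=servo_line([x,y,.2635],None,.04,stop_force=8);o=st(f"in {h}")
if not h:
    for z in(.2585,.2555,.2525):
        h=servo_line([x,y,z],None,.03,stop_force=16);st(f"{z} {h}")
        if h:break
E
```

```text
still [0.4543 0.1756 0.2755] [ 1.8  2.7 -2.6] [ 0.97 -0.82  0.03] 0.361 9.5167
shift [0.4558 0.1766 0.2754] [-0.2 -0.3 -0.6] [-0.02  0.    0.02] 0.36 9.7667
in False [0.4557 0.1766 0.2632] [ 0.2  0.2 -0.4] [-0.   -0.06 -0.03] 0.357 10.2167
0.2585 False [0.456  0.1768 0.2591] [0.5 0.3 1.9] [ 0.21 -0.37  0.02] 0.36 10.5333
0.2555 False [0.4561 0.1768 0.2561] [1.8 1.1 4.2] [ 0.28 -0.48 -0.02] 0.364 10.7833
0.2525 False [0.4561 0.1768 0.2534] [0.5 0.5 6.1] [ 0.21 -0.23  0.01] 0.359 11.0333
```

```bash
python3 - <<'E'
from h import *
def st(l):
    o=observe();print(l,np.round(o['eef_pos'],4),np.round(o['wrist_force'],1),round(o['grip_width'],3),o['time']);return o
x,y=.4558,.1766
for z in(.2515,.2505,.2495,.2485,.2475):
    h=servo_line([x,y,z],None,.03,stop_force=16);dwell(.1);o=st(f"{z} {h}")
    if h or o['wrist_force'][2]>18:break
dwell(.3);st("held")
E
```

```text
0.2515 False [0.4561 0.1768 0.2526] [0.2 0.9 7. ] 0.358 11.3833
0.2505 False [0.4561 0.1767 0.2524] [-2.2 -0.4 10.7] 0.356 11.7333
0.2495 False [0.4562 0.1767 0.2523] [-4.5  0.3 14.9] 0.36 12.0833
0.2485 False [0.4562 0.1767 0.2522] [-6.4 -1.4 19.7] 0.358 12.4333
held [0.4562 0.1767 0.2522] [-6.4 -1.5 20.2] 0.361 12.7333
```

There is a hard stop at TCP z 0.2522, where 0.2525 was predicted, with 20 N on it, so the pod is fully pressed. I'll let it rise, release, back off and look at it, then at the cover.

```bash
python3 - <<'E'
from h import *
D=np.pi;Y=np.radians(-51.5)
def st(l):
    o=observe();print(l,np.round(o['eef_pos'],4),np.round(o['wrist_force'],1),round(o['grip_width'],3),o['time']);return o
x,y=.4558,.1766
servo_line([x,y,.2602],None,.03);dwell(.6);st("risen")
gripper_to(.62);st("open")
servo_line([x,y,.33],None,.12);
movep([x-.03,y-.025,.40],[D,0,Y])
o=st("up");im1=read_camera("wrist");print(o['tool_rot'],"pod top pred",proj(cam("wrist",o),[x,y,.104]))
movep([.43,.15,.57],[D,0,Y])
Y2=0.0
movep([.38,-.15,.57],[D,0,Y]);
print(solve_ik([.43,-.134,.25],[D,0,Y]))
gripper_to(1.0)
movep([.38,-.16,.40],[D,0,Y])
o=st("cover");print(o['tool_rot']);im2=read_camera("wrist");print(proj(cam("wrist",o),[.4295,-.1335,.072]))
cv2.imwrite("pics/w3.png",cv2.resize(np.hstack([im1[:,100:540],im2]),None,fx=.74,fy=.74));cv2.imwrite("pics/w3a.png",im1);cv2.imwrite("pics/w3b.png",im2)
E
```

```text
risen [0.4557 0.1765 0.2601] [0.3 0.3 0.4] 0.359 13.875
open [0.4557 0.1765 0.2599] [-0.3  0.6 -0.2] 0.623 14.2167
up [0.4255 0.1514 0.4006] [ 0.   1.1 -1.7] 0.621 15.3667
[-3.13998427e+00  5.08098906e-04 -8.98788467e-01] pod top pred [263.38606176 234.34297272]
[ 0.14937385 -0.34624802 -0.54092291  0.         -1.37612144  0.52257791]
cover [ 0.3801 -0.1602  0.4019] [ 0.1 -0.2  1. ] 1.003 18.4417
[-3.14046161e+00 -2.25105306e-03 -8.99041672e-01]
[249.37502846 212.81162239]
```

View pics/w3.png

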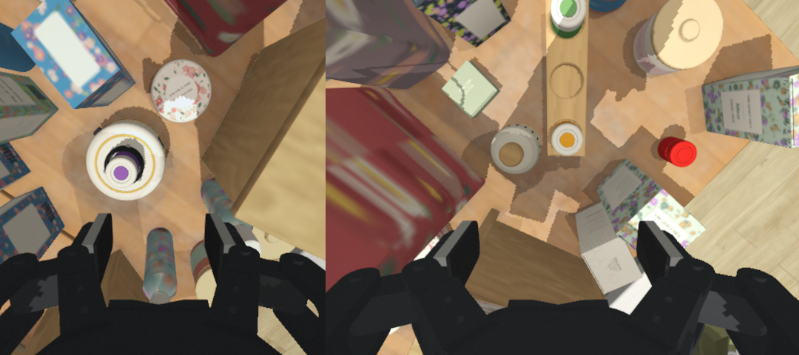

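The left view shows the pod upright in the well, its top at (263,232) where (263,234) was predicted. The right view shows the purple socket empty, with amber and green in place, and the knob at about (250,206). I'll enlarge both for centring.

```bash
python3 - <<'E'
import cv2,numpy as np
a=cv2.imread("pics/w3a.png")[150:290,190:330];b=cv2.imread("pics/w3b.png")[140:280,180:320]
f=lambda i:cv2.resize(i,(400,400),interpolation=cv2.INTER_CUBIC)
cv2.imwrite("pics/c2.png",np.hstack([f(a),f(b)]))
E
```

```text
(no output)
```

View pics/c2.png

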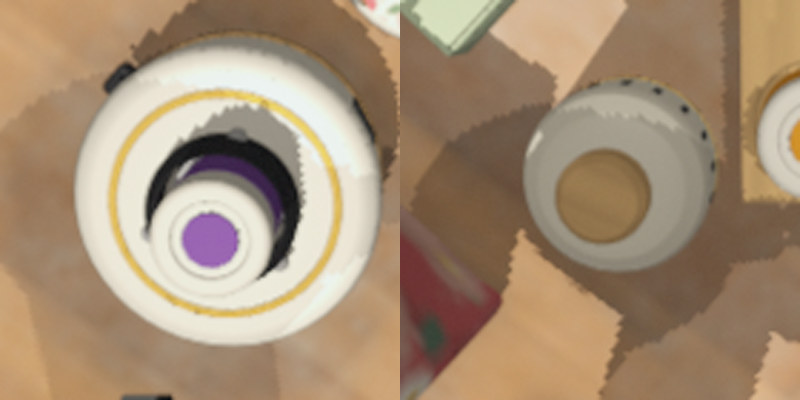

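```bash
python3 - <<'E'
from h import *
a=cam("wrist",dict(eef_pos=[.4255,.1514,.4006],tool_rot=[-3.13998,.000508,-.898788]))
b=cam("wrist",dict(eef_pos=[.3801,-.1602,.4019],tool_rot=[-3.14046,-.002251,-.899042]))
t=cam("top");s=cam("scene")
print("deck ring",atz(a,(268.75,221.05),.06),"pod top",atz(a,(190+210/2.857,150+240/2.857),.104))
k=(251.05,208.6)
print("knob@.072",atz(b,k,.072),"top cam",atz(t,(355,264),.072))
c=cam("wrist",dict(eef_pos=[.42977,-.23873,.42155],tool_rot=[3.141338,-.001789,-.9]))
print("w1",atz(c,(248,297.5),.072),tri(ray(b,k),ray(c,(247,296.5)),ray(t,(355,264))))
g=cv2.imread("pics/w1.png")[230:330,205:305];h=cv2.cvtColor(g,cv2.COLOR_BGR2HSV)
for nm,off in(("w1",(205,250)),("w3b",(185,150))):
    im=cv2.imread(f"pics/{nm}.png");g=im[off[1]:off[1]+80,off[0]:off[0]+(75 if nm=='w1' else 100)];h=cv2.cvtColor(g,cv2.COLOR_BGR2HSV)
    print(nm,[np.round(x,1) for x in (cv2.HoughCircles(cv2.medianBlur(cv2.cvtColor(g,cv2.COLOR_BGR2GRAY),3),cv2.HOUGH_GRADIENT,1,15,param1=120,param2=13,minRadius=11,maxRadius=22),)],off)
E
```

```text
deck ring [0.45696622 0.17725139 0.06      ] pod top [0.45590571 0.17637187 0.104     ]
knob@.072 [ 0.43054067 -0.13732916  0.072     ] top cam [ 0.42839159 -0.13494134  0.072     ]
w1 [ 0.43164859 -0.1384134   0.072     ] (array([ 0.4306, -0.1352,  0.0638]), [0.0001, 0.0014, 0.0015])
w1 [array([[[43.5, 40.5, 21.4]]], dtype=float32)] (205, 250)
w3b [array([[[65.5, 58.5, 16.3]]], dtype=float32)] (185, 150)
```

The deck centre comes out at about (0.4565, 0.177), which agrees with the force-corrected pod position of (0.4558, 0.1766). The knob is at about (0.4305, -0.137). I'll grasp it with the fingers closing along x, keeping the gripper clear of the bag on the +y side.

```bash
python3 - <<'E'
from h import *
D=np.pi;Y=-np.pi/2
def st(l):
    o=observe();print(l,np.round(o['eef_pos'],4),np.round(o['wrist_force'],1),np.round(o['torque'],2),round(o['grip_width'],3),o['time']);return o
x,y=.4302,-.1372
gripper_to(.65)
movep([.40,-.17,.42],[D,0,Y])
movep([x,y,.34],[D,0,Y])
o=st("over");im=read_camera("wrist");cv2.imwrite("pics/w4.png",im);print(proj(cam("wrist",o),[x,y,.072]))
servo_line([x,y,.26],None,.15,stop_force=8)
h=servo_line([x,y,.2268],None,.05,stop_force=5);st(f"down {h}")
if not h:
    gripper_to(0,80);st("grip")
    servo_line([x,y,.26],None,.06);st("lift")
    servo_line([x,y,.42],None,.2)
    servo_line([x,y,.60],None,.3)
    o=st("top");im=read_camera("wrist");cv2.imwrite("pics/w5.png",im)
E
```

```text
over [ 0.4301 -0.1371  0.3401] [ 0.5 -0.2  0.5] [-0.06 -0.01  0.01] 0.649 20.0167
[314.60173576 243.8545465 ]
down False [ 0.4303 -0.1372  0.2271] [-0.3 -0.2 -0.5] [-0.01  0.01  0.03] 0.65 21.5667
grip [ 0.4303 -0.1373  0.2275] [-2.1 -0.1  3.7] [0.04 0.49 0.08] 0.294 21.95
lift [ 0.4301 -0.1372  0.2598] [ 0.5  0.3 -1.8] [ 0.    0.01 -0.04] 0.296 22.65
top [ 0.4307 -0.137   0.5986] [ 0.9 -0.4 -1.9] [0.06 0.01 0.01] 0.296 24.35
```

```bash
python3 - <<'E'
import cv2,numpy as np
a=cv2.imread("pics/w4.png")[150:400,180:440];b=cv2.imread("pics/w5.png")[200:480,120:520]
cv2.imwrite("pics/c3.png",np.hstack([cv2.resize(a,(400,385)),cv2.resize(b,(400,280)) if 0 else cv2.copyMakeBorder(cv2.resize(b,(400,280)),0,105,0,0,0)]))
E
```

```text
(no output)
```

View pics/c3.png

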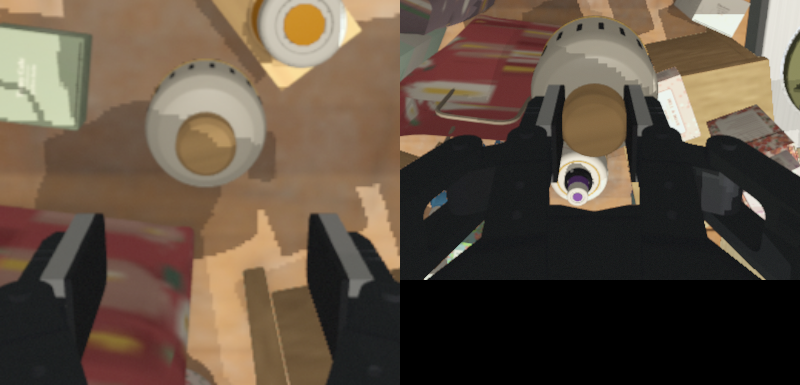

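The left view shows the knob at (314,243), where (314.6,244) was predicted. The right view shows the cover held symmetrically and upright. I'll carry it to the diffuser and lower it carefully.

```bash
python3 - <<'E'
from h import *
D=np.pi;Y=np.radians(-51.5)
def st(l):
    o=observe();print(l,np.round(o['eef_pos'],4),np.round(o['tool_rot'][:2],3),np.round(o['wrist_force'],1),np.round(o['torque'],2),round(o['grip_width'],3),o['time']);return o
x,y=.4562,.1768
movep([.41,.13,.60],[D,0,Y])
movep([x,y,.42],[D,0,Y])
servo_line([x,y,.345],None,.1);st("a")
for z in(.325,.306,.301,.2975):
    h=servo_line([x,y,z],None,.03,stop_force=6);o=st(f"{z} {h}")
    if h:break
E
```

```text
a [0.4564 0.1768 0.346 ] [-3.14 -0.  ] [ 0.9  0.7 -1.1] [ 0.02 -0.02 -0.08] 0.3 27.1333
0.325 False [0.4563 0.1768 0.3252] [-3.141 -0.   ] [-0.9  0.9 -1.1] [ 0.01  0.02 -0.02] 0.293 27.95
0.306 False [0.4562 0.1768 0.3062] [-3.141 -0.   ] [ 1.3  0.7 -0.8] [-0.01 -0.02 -0.04] 0.296 28.7333
0.301 False [0.4561 0.1768 0.3007] [3.141 0.   ] [-0.5  0.3 -0.7] [-0.    0.    0.01] 0.295 29.05
0.2975 False [0.4564 0.1769 0.2977] [-3.141 -0.   ] [ 2.3  0.1 -1.2] [ 0.25 -0.58 -0.01] 0.296 29.3167
```

```bash
python3 - <<'E'
from h import *
def st(l):
    o=observe();print(l,np.round(o['eef_pos'],4),np.round(o['tool_rot'][:2],3),np.round(o['wrist_force'],1),np.round(o['torque'],2),round(o['grip_width'],3),round(o['time'],2));return o
x,y=.4567,.1769
for z in np.arange(.2965,.280,-.001):
    h=servo_line([x,y,z],None,.03,stop_force=18);o=st(f"{z:.4f} {h}")
    if o['wrist_force'][2]>24:break
E
```

```text
0.2965 False [0.4568 0.177  0.2966] [-3.141 -0.   ] [ 1.6  0.8 -0.1] [ 0.31 -0.76  0.02] 0.296 29.57
0.2955 False [0.4568 0.177  0.2958] [-3.141 -0.   ] [2.7 1.  0.3] [ 0.44 -0.96 -0.  ] 0.296 29.82
0.2945 False [0.4569 0.1769 0.2952] [-3.14 -0.  ] [2.1 1.5 4.1] [ 0.45 -0.86 -0.03] 0.294 30.07
0.2935 False [0.4568 0.177  0.2938] [-3.141 -0.   ] [3.7 1.1 3.2] [ 0.58 -1.15 -0.02] 0.293 30.32
0.2925 False [0.4568 0.177  0.2922] [-3.141  0.   ] [4.2 2.4 1.1] [ 0.86 -1.61  0.01] 0.298 30.57
0.2915 False [0.4567 0.177  0.291 ] [3.142 0.   ] [ 4.9  1.8 -0.3] [ 0.96 -1.93 -0.03] 0.295 30.82
0.2905 False [0.4567 0.177  0.2898] [3.141 0.   ] [ 6.1  2.3 -1.6] [ 1.   -2.25 -0.06] 0.298 31.07
0.2895 False [0.4567 0.1769 0.2888] [3.141 0.   ] [ 5.6  2.  -2.1] [ 0.89 -2.19  0.02] 0.29 31.32
0.2885 False [0.4567 0.177  0.2882] [3.141 0.   ] [ 4.5  2.9 -0.7] [ 0.91 -1.92 -0.02] 0.293 31.57
0.2875 False [0.4568 0.1768 0.2876] [-3.141 -0.   ] [4.3 1.6 0.9] [ 0.74 -1.93 -0.02] 0.296 31.82
0.2865 False [0.4568 0.1767 0.2874] [-3.141e+00 -1.000e-03] [3.8 1.4 5.9] [ 0.29 -1.25  0.01] 0.3 32.07
0.2855 False [0.4568 0.1766 0.2874] [-3.141e+00 -1.000e-03] [ 0.1 -0.6  9.9] [ 0.17 -0.32  0.03] 0.295 32.32
0.2845 False [0.4568 0.1766 0.2873] [-3.14e+00 -1.00e-03] [-2.1 -0.1 14.6] [0.01 0.72 0.06] 0.294 32.57
0.2835 False [0.4567 0.1766 0.2873] [-3.14e+00 -2.00e-03] [-4.8 -0.4 18.9] [-0.12  1.74 -0.02] 0.293 32.82
0.2825 False [0.4567 0.1766 0.2873] [-3.139e+00 -2.000e-03] [-8.6 -1.6 24.6] [-0.29  2.8  -0.03] 0.294 33.07
```

The cover clicked through and then hit a hard stop at TCP z 0.2873, which puts its rim at 0.060, with 24 N on it. I'll relieve the small side load while pressing, then look.

```bash
python3 - <<'E'
from h import *
def st(l):
    o=observe();print(l,np.round(o['eef_pos'],4),np.round(o['tool_rot'][:2],4),np.round(o['wrist_force'],1),np.round(o['torque'],2),round(o['grip_width'],3),round(o['time'],2));return o
servo_line([.4552,.1766,.2823],None,.02);dwell(.5);st("hold")
w=read_camera("wrist");s=read_camera("scene")
cv2.imwrite("pics/fin.png",np.hstack([cv2.resize(w[150:480,160:480],(400,412)),cv2.resize(s[270:400,150:290],(400,412),interpolation=2)]))
dwell(.3);st("hold2")
E
```

```text
hold [0.456  0.1764 0.2873] [-3.136e+00 -3.100e-03] [-1.  -1.3 19.3] [-0.12  0.2  -0.05] 0.293 33.82
hold2 [0.456  0.1764 0.2873] [-3.136e+00 -3.000e-03] [-0.6 -0.4 19.3] [-0.13  0.2  -0.  ] 0.295 34.22
```

View pics/fin.png

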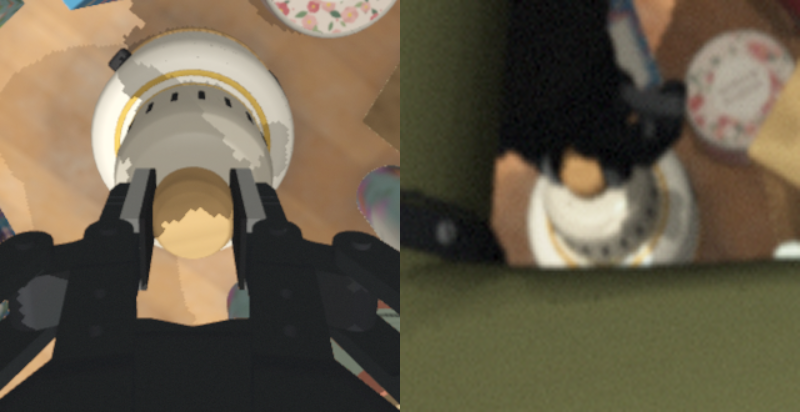

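The views show the cover seated concentrically on the deck, knob still gripped. The tool leans 6 mrad, so I'll command exact vertical while pressing, then hand in.

```bash
python3 - <<'E'
from h import *
def st(l):
    o=observe();print(l,np.round(o['eef_pos'],4),np.round(o['tool_rot'],4),np.round(o['wrist_force'],1),np.round(o['torque'],2),round(o['grip_width'],3),round(o['time'],2));return o
servo_line([.4555,.1766,.2815],[np.pi,0,np.radians(-51.5)],.02);dwell(.5);o=st("hold")
f=o['wrist_force'][2]
if 15<f<32 and abs(o['eef_pos'][2]-.2873)<.0006: print(sign_off())
E
```

```text
hold [0.4561 0.1764 0.2873] [-3.1361e+00 -2.9000e-03 -8.9820e-01] [-4.2 -1.2 24.8] [-0.24  1.64 -0.07] 0.295 34.97
the job is handed in; nothing more can be done
None
```

The job is handed in at about 35 s: the purple pod was pressed to its stop, let rise and released in the well, and the cover clicked on and sat at deck height, with the knob still gripped and about 25 N pressing down; the tool leaned about 6 mrad at the end, which my last correction did not remove.

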